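Seat a copper vase neck in the engraver's V-block and hold it down

ROBOT

A 6-joint arm with a two-finger parallel gripper is mounted at the origin on the work surface. World frame = base frame: x ahead of the robot, y to its left, z up, the work surface at z = 0. Lengths are in m, angles in rad, forces in N, time in s.
With the tool pointing down it reaches from about 0.35 to 0.775 m from the base axis. Payload 7.3 kg.
Tool frame: the origin (TCP) lies at the very end of the fingers, on their centre line; the grasp point (between the pads) lies 19 mm behind it; x points along the fingers, y is the direction in which the jaws open and shut, and the axes are right-handed (so a half turn about x gives the same grasp; the last joint's range is limited). The gripper opens to 92 mm and grips with 3 to 60 N. Pads are 19 mm wide; open, the fingers measure 130 mm over their backs; the gripper's body (75 mm by 190 mm) begins 47 mm behind the grasp point.
Start: joints at [1.143, 0.342, 1.524, -0, 1.275, -0.146], TCP at [0.146, 0.504, 0.191] pointing down, gripper open.
Joint ranges: [-2.53, 2.53], [-0.77, 2.02], [0.04, 2.7], [-1, 4.14], [0.28, 2.66], [-3.11, 3.11]. Speed limits (rad/s): [2.57, 2.57, 3.14, 3.14, 3.14, 3.14].

INTERFACE

Orientations are given as a rotation vector (axis times angle).
In Python, from workcell import get_obs, read_camera, camera_params, hand_in, trace gives the robot as it stands. The module is installed in compiled form; this text tells all that it offers.
- The arm moves only by the tool apply_moves, never from a script. Its argument "steps" is a list that holds one entry, the list of rows, each a list of 5 numbers: the gripper's target within -1 to 1 (shut at 1, half-way at 0, fully open at -1), then the shift along the tool's x, y, z in m, then the turn about the tool's x in rad. A call has 1 to 20 rows; each row shifts and turns the commanded pose from where the row before left it, along the tool's axes as they then stand; what a row does not reach is not made up. A row lasts 1/8 s, in which the tool goes at most 62.5 mm and 10.7 degrees, less where a joint would pass 70% of its speed; a pose out of reach is approached as far as the arm can. A call is refused whole if a number of a shift passes 0.0625 or a number of a turn 0.188, either way. A call with a gripper value outside its range is refused whole. The fingers move at their own pace and stop on an object; the grip force is fixed at half the most. Time passes only in rows, so rows that do not move let the fingers close. It gives the time, the measured TCP pose, the force and the opening at its end, in the units of the state.
- get_obs(): the state, without advancing time (a new reading comes with each control period).
- read_camera(name): name is "scene" or "top" or "wrist"; returns (picture, depth): 384x512x3 uint8, blue, green, red; 384x512 float32, m along the optical axis (not along the pixel's ray), 0 where there is no reading.
- camera_params(name): a dict with "vfov" (degrees; the focal length in pixels is half the picture's height over the tangent of half this angle, whatever the lens; pixels are square), "cx", "cy" (the principal point, pixels), "D" ([k1, k2, p1, p2, k3] as OpenCV has them; the pictures are not rectified), "eye" and "orientation" of the camera in the world. Camera axes: x right, y down, z forward; pixel columns grow to the right and rows downward; lengths in m; the calibration is good to about 2 mm. A picture is of the moment at which its call begins: read the wrist's pose just before it. camera_params takes no time and is no camera call; for the wrist camera it gives the pose at the moment of the call.
- hand_in(): hands the job in, once; it reports no verdict.
Trained networks look in the newest picture that a camera, given by its name, has taken for a name from the list of things; names that differ only in an ending like _2 or _b are one class to them, and where a whole thing is asked for, a point or a joint stands for the part that bears it (a point fixed in the world has none). Each returns a list of dicts, best first, with "conf" (0 to 1); they miss things now and then, are a little off and sometimes report something else, mostly with a low value. They report only what shows in the picture. A call takes as long as a camera call. They do not tell look-alikes from the thing itself.
- trace(camera, label): "pixels" (384x512 bool, what is visible of it) and "at" ([column, row] in pixels, amid what is visible of it).
The state is a dict: "clock": time; "joint_positions": joint angles; "dq": joint speeds; "joint_efforts": joint torques, N m; "tool_pos": TCP position; "orientation": TCP orientation; "ft_force": force on the tool from outside, world axes, zero at the start; "ft_torque": the same for the moment, N m; "width": finger opening in m.
Only numpy, scipy, OpenCV 4.12 (cv2) and the standard library are available. Lean on these libraries where they do the work, as an engineer would, in place of code of your own. Each camera call takes 0.05 s, during which the arm holds its last target. There are 200 camera calls.

TASK

Lift the copper vase neck out of its wooden cradle and lay it in the steel V-block for engraving, its plain end up against the end stop and its lip overhanging the open end. Press it down onto both sloping faces with about the weight of a kilo, without crushing the thin tube, and finish while still holding it pressed there; do not drop it on the bench or disturb the other things.

Things in the scene. Friction and masses are not known exactly. Their poses are not given: they have to be found in the camera images.
- neck: Copper vase neck: straight tube, 40 mm diameter, 140 mm long, ends closed, 0.2 to 0.45 kg, with a lip 54 mm across and 5 mm thick at one end. Origin on its axis at mid-length (about its centre of mass); x runs along the axis from lip (-70 mm) to plain end (+70 mm). Starts lying level in the cradle, along the cradle's x, axis 55 mm above the bench.
- lip (a point): Centre of the neck's outer lip face, on the axis, 70 mm from the neck's origin.
- plain_end (a point): Centre of the neck's plain end face, on the axis, 70 mm from the neck's origin.
- cradle: Pale wooden cradle fixed to the bench, 130 mm (its x) by 76 mm, base board 10 mm thick, origin at the centre of its underside. Two shallow saddles (at x = -55 to -35 mm and 35 to 55 mm, at most 48 mm high) carry the neck; the 70 mm between them is open down to the base board, for the fingers.
- v_block: Steel V-block fixed to the bench, origin under point seat, on its underside. Foot plate x = -69 to +81 mm, 70 mm wide, 12 mm thick. On it an upward-opening 90-degree V along x, in two pieces (see the jaws). End stop: upright plate at the +x end, 56 mm wide, its face at x = +70 mm, its top 72 mm above the bench. The -x end is open. All rigid.
- jaw_left: The V-block's sloping faces on its +y side, one contact line of the neck: two pieces, at x = -55 to -30 mm and 30 to 70 mm, tops 47 mm above the bench, outer sides 30 mm from the middle. The 60 mm between the pieces is open down to the foot plate, for the fingers. Origin and axes as the V-block's.
- jaw_right: The same on the V-block's -y side, the other contact line. Origin and axes as the V-block's.
- seat (a point): Point 55 mm above the V-block's origin, with its axes: where the neck's origin lies, x along x, when it is fully down in the V with its plain end against the stop and its lip overhanging the open end (the lip then clears the V by 10 mm; turned the other way round the lip would foul the V).
- cup: Brass cup, 68 mm across, 75 mm tall, origin at the centre of its underside. Leave it alone.
- sugar_pot: Lidded copper sugar pot, 104 mm across, 87 mm tall, origin at the centre of its underside. Leave it alone.
- mallet: Wooden mallet lying down, head 52 mm diameter and 90 mm long along its y, handle along -x to 200 mm; origin under the middle of the head. Leave it alone.
There are look-alikes about, which are no part of the job. What is shaped like the neck but green or red is not meant.

How it is judged:
On the way, in this order (a step that is already met when the one before it is completed fails the run):
1. the neck is lifted clear of the cradle by the gripper (height (world z) of neck above 0.08 m and contact force between neck and cradle below 0.05 N and contact force between neck and the fingers above 0.5 N), for 0.2 s.
2. the neck lies in the V-block, plain end against the stop, lip overhanging (x of neck in the frame of seat between -0.005 and 0.005 m and y of neck in the frame of seat between -0.003 and 0.003 m and z of neck in the frame of seat between -0.003 and 0.003 m and angle between the x axis of neck and the x axis of v_block, either way round below 0.04 rad and x of lip in the frame of seat below -0.05 m), for 0.2 s.
At the end, for the whole second after the job is handed in: The neck lies still in the V within 3 mm sideways and in height and 0.04 rad of its seat, plain end within 5 mm of the stop, lip at the open end, and the gripper's fingers hold it pressed so that each of the two sides of the V carries more than 4 N (a downward push of about 8 to 15 N does it) (all of step 2 and contact force between neck and jaw_left above 4 N and contact force between neck and jaw_right above 4 N and contact force between neck and the fingers above 1 N and linear speed of neck below 0.02 m/s); the arm keeps its last pose, push and grip.
It fails at once if the neck is crushed (over 50 N on one side of the V) (contact force between neck and jaw_left above 50 N or contact force between neck and jaw_right above 50 N).
It fails at once if the neck is dropped onto the bench (height (world z) of neck below 0.042 m).
It fails at once if a bystander is disturbed (moved over 20 mm) (distance of any of cup, sugar_pot, mallet from where it was at the start of the episode above 0.02 m).
It also fails if it takes over 48 s, if anything falls off the work surface, if the arm or the gripper's body presses on something with over 40 N, if the wrist force passes 120 N, or if a joint passes its speed limit or range.

## Working session

There is one attempt and no reset: what is moved stays moved. The work goes in short steps, Python scripts to look and compute and a tool call to move; the robot and the scene stay as the last step left them, time stands still between calls to the robot, and variables do not carry over. Pictures are saved under pics/ and viewed, about 8 in all and at most 12, crops included, and the job is handed in when it is done.

Besides the shell and the picture viewer there is one more tool, called after "Call:" by a JSON object that holds its "api" and its "payload", one argument or row to a line. apply_moves: Moves the arm, as the interface text tells. Its arguments: {"type":"object","properties":{"steps":{"type":"array"}},"required":["steps"]}

```bash
mkdir -p pics; cat > h.py <<'E'
import numpy as np, cv2
from workcell import *
from scipy.spatial.transform import Rotation as R
def K(p):
    f=192/np.tan(np.radians(p['vfov'])/2); return np.array([[f,0,p['cx']],[0,f,p['cy']],[0,0,1]])
def cloud(depth,p,mask=None):
    m=depth>0
    if mask is not None: m&=mask
    r,c=np.nonzero(m)
    if len(r)==0: return np.zeros((0,3)),r,c
    u=cv2.undistortPoints(np.stack([c,r],1).astype(np.float64)[:,None],K(p),np.array(p['D'],float))[:,0]
    z=depth[r,c]; q=np.c_[u,np.ones(len(u))]*z[:,None]
    o=np.array(p['orientation'],float)
    Rm=R.from_rotvec(o).as_matrix() if o.shape==(3,) else (o if o.shape==(3,3) else R.from_quat(o).as_matrix())
    return q@Rm.T+np.array(p['eye']),r,c
E
python3 - <<'E'
from h import *
print(get_obs())
for n in ("scene","top"):
    p=camera_params(n); print(n,p)
    im,d=read_camera(n); cv2.imwrite(f'pics/{n}1.png',im); np.savez(f'{n}1.npz',im=im,d=d)
    for l in ("neck","cradle","v_block","cup","sugar_pot","mallet"):
        for t in trace(n,l):
            P,r,c=cloud(d,p,t['pixels']); 
            if len(P): print(n,l,round(t['conf'],2),np.round(t['at']),len(P),np.round(np.median(P,0),3),np.round(np.percentile(P,2,0),3),np.round(np.percentile(P,98,0),3), im[r,c].mean(0).round())
E
```

```text
{'clock': 0.0, 'joint_positions': array([ 1.14300197e+00,  3.42733700e-01,  1.52498372e+00, -6.61577316e-06,
        1.27538658e+00, -1.45970104e-01]), 'dq': array([ 0.00044089,  0.00052989,  0.00109883, -0.00192377,  0.0029219 ,
       -0.00071412]), 'joint_efforts': array([ 2.17047855e-04, -4.31227076e+01, -2.44225448e+01,  7.19799497e-02,
        5.55974082e-02, -1.50286869e-04]), 'tool_pos': array([0.1457871 , 0.50389162, 0.18995092]), 'orientation': array([ 0.22008007,  1.5598749 , -0.22236621]), 'ft_force': array([ 0.4285107 , -0.4033204 , -0.25539316]), 'ft_torque': array([ 0.02701383, -0.03274977,  0.00471119]), 'width': 0.09189943729180491}
scene {'vfov': 42.22410281506659, 'cx': 250.3158689734038, 'cy': 193.572748904948, 'D': array([-0.20472793,  0.        ,  0.        ,  0.        ,  0.        ]), 'eye': array([ 1.0645428 , -0.61822696,  1.24353904]), 'orientation': array([-2.43642571, -0.81817918,  0.24901978])}
scene neck 0.68 [234. 219.] 687 [ 0.586 -0.071  0.04 ] [ 0.516 -0.092  0.015] [ 0.654 -0.043  0.051] [ 59. 100.  62.]
scene neck 0.65 [119. 262.] 709 [ 0.432 -0.3
[... 2184 characters left out ...]
. 140. 143.]
top v_block 0.75 [316. 202.] 260 [ 0.554 -0.203  0.009] [ 0.5   -0.22  -0.002] [ 0.608 -0.186  0.045] [134. 188. 211.]
top cup 0.84 [258. 150.] 321 [0.771 0.004 0.036] [ 0.729 -0.024  0.   ] [0.79  0.032 0.075] [ 51. 116. 150.]
top cup 0.74 [405. 196.] 645 [ 0.568 -0.492  0.037] [ 0.398 -0.535  0.022] [ 0.607 -0.45   0.053] [ 80. 116. 154.]
top cup 0.16 [327. 198.] 506 [ 0.558 -0.225  0.07 ] [ 0.491 -0.252  0.047] [ 0.625 -0.203  0.078] [ 84. 128. 202.]
top sugar_pot 0.88 [128. 205.] 662 [0.57  0.445 0.056] [0.53  0.405 0.028] [0.617 0.494 0.082] [ 79. 120. 201.]
top mallet 0.89 [404. 193.] 644 [ 0.57  -0.493  0.037] [ 0.395 -0.536  0.013] [ 0.608 -0.45   0.053] [ 81. 118. 155.]
```

```bash
python3 - <<'E'
from h import *
t=cv2.imread('pics/top1.png')[130:270,90:440]; s=cv2.imread('pics/scene1.png')[60:360,60:400]
t=cv2.resize(t,(750,300),interpolation=3); s=cv2.resize(s[60:300],(416,294))
o=np.zeros((600,750,3),np.uint8); o[:300]=t; o[300:594,:416]=s
cv2.imwrite('pics/a.png',o)
p=camera_params('wrist');im,d=read_camera('wrist');cv2.imwrite('pics/w0.png',im)
o=get_obs(); print(p, R.from_rotvec(o['orientation']).as_matrix().round(3))
# axis fits from masks
for n in ("scene","top"):
    z=np.load(n+'1.npz');p=camera_params(n)
    P,r,c=cloud(z['d'],p)
    q=P[(P[:,0]>.46)&(P[:,0]<.68)&(P[:,1]>-.29)&(P[:,1]<-.17)&(P[:,2]>.06)]
    A=q[:,:2]-q[:,:2].mean(0);_,_,v=np.linalg.svd(A,full_matrices=False);print('neck',q[:,:2].mean(0),v[0],np.degrees(np.arctan2(v[0,1],v[0,0])))
    t=A@v[0]; print(t.min(),t.max()); e=np.linspace(t.min(),t.max(),9)
    w=A@v[1]
    for a,b in zip(e,e[1:]):
        k=(t>=a)&(t<=b);print(round(a,3),np.round([w[k].min(),w[k].max(),q[k,2].max()],3))
E
```

```text
{'vfov': 65.70959195740592, 'cx': 257.03535410411257, 'cy': 185.9716753388739, 'D': array([-0.00948506,  0.        ,  0.        ,  0.        ,  0.        ]), 'eye': array([0.06796622, 0.52801527, 0.38566372]), 'orientation': array([2.30871537, 1.73635229, 0.26403059])} [[ 0.     0.278  0.961]
 [ 0.     0.961 -0.278]
 [-1.     0.     0.   ]]
neck [ 0.56348615 -0.23270408] [0.98755754 0.15725808] 9.047780955070799
-0.07257692189510973 0.07159341632986574
-0.073 [-0.028  0.02   0.085]
-0.055 [-0.021  0.018  0.08 ]
-0.037 [-0.021  0.018  0.08 ]
-0.019 [-0.02   0.017  0.081]
-0.0 [-0.019  0.017  0.079]
0.018 [-0.024  0.017  0.079]
0.036 [-0.023  0.017  0.078]
0.054 [-0.022  0.017  0.078]
neck [ 0.55706062 -0.22779851] [-0.98676319 -0.16216787] -170.6672506448495
-0.07247250412088789 0.06816366902291023
-0.072 [-0.019  0.016  0.078]
-0.055 [-0.021  0.018  0.077]
-0.037 [-0.019  0.018  0.077]
-0.02 [-0.021  0.018  0.078]
-0.002 [-0.02   0.019  0.079]
0.015 [-0.02   0.018  0.077]
0.033 [-0.02   0.017  0.077]
0.051 [-0.026  0.022  0.08 ]
```

View pics/a.png

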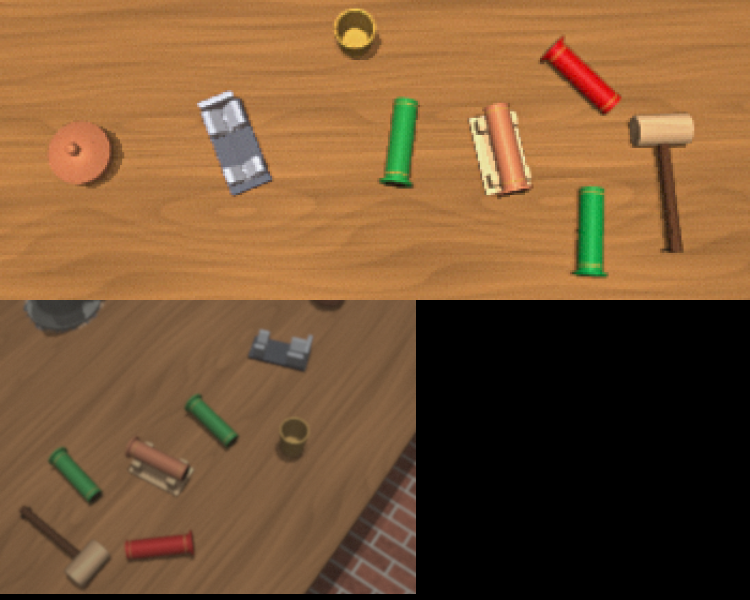

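The cradled copper neck is at about (500,150) in the top crop, lip at the near end. The V-block is at (235,145) with its stop at the far end, and the red and green decoys lie apart from both. I'll take a close look at the V-block on the way to the neck.

Call:
{"api": "apply_moves", "payload": {
  "steps": [
    [[-1, 0, 0, 0, -0.15], [-1, 0, 0, 0, -0.15], [-1, 0, 0, 0, -0.15], [-1, 0, 0, 0, -0.16], [-1, -0.005, -0.036, 0.024, 0], [-1, -0.005, -0.036, 0.024, 0], [-1, -0.005, -0.036, 0.024, 0], [-1, -0.005, -0.036, 0.024, 0], [-1, -0.005, -0.036, 0.024, 0], [-1, -0.005, -0.036, 0.024, 0], [-1, -0.005, -0.036, 0.024, 0], [-1, -0.005, -0.036, 0.024, 0], [-1, -0.005, -0.036, 0.024, 0], [-1, -0.005, -0.036, 0.024, 0], [-1, -0.005, -0.036, 0.024, 0], [-1, -0.005, -0.036, 0.024, 0], [-1, 0, 0, 0, 0], [-1, 0, 0, 0, 0]]
  ]
}}

```text
clock: 3.0
tool_pos: [0.5573, 0.1884, 0.2503]
orientation: [-0.257, 1.556, 0.258]
ft_force: [0.1, 1.0, -0.4]
width: 0.0921
```

```bash
python3 - <<'E'
from h import *
o=get_obs();print(o['tool_pos'],o['orientation'],o['ft_force'])
p=camera_params('wrist');im,d=read_camera('wrist');cv2.imwrite('pics/w1.png',im);np.savez('w1.npz',im=im,d=d,eye=p['eye'],orientation=p['orientation'])
print(p['eye'],R.from_rotvec(p['orientation']).as_matrix().round(3))
for t in trace('wrist','v_block'):
    P,r,c=cloud(d,p,t['pixels']);print(t['conf'],t['at'],np.percentile(P,[2,50,98],axis=0).round(4))
P,r,c=cloud(d,p)
k=P[:,2]<.006; k&=(abs(P[:,0]-.59)<.2)&(abs(P[:,1]-.2)<.2); print('bench z',np.median(P[k,2]) if k.any() else None)
E
```

```text
[0.55734673 0.18841975 0.25028744] [-0.25701127  1.55633474  0.25775199] [ 0.14538863  0.99734779 -0.3931485 ]
[0.48063053 0.16367607 0.44536918] [[-0.323  0.904  0.28 ]
 [ 0.946  0.308  0.096]
 [ 0.001  0.296 -0.955]]
0.95 [258.8, 175.7] [[0.5163 0.1585 0.0045]
 [0.5913 0.2067 0.021 ]
 [0.6563 0.2498 0.0729]]
bench z 0.000910464168779046
```

View pics/w1.png

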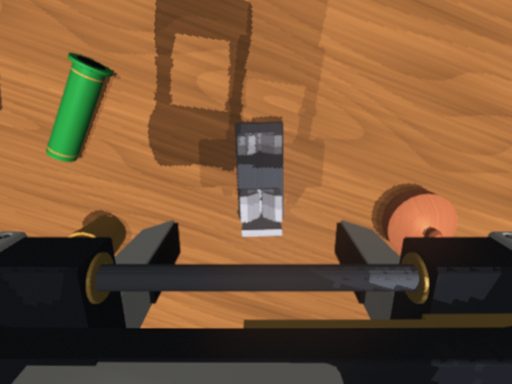

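```bash
cat >> h.py <<'E'
from scipy.spatial import cKDTree
from scipy.optimize import least_squares
def grid(a,b): 
    n=lambda i:np.arange(a[i],b[i]+1e-9,.001)
    return np.stack(np.meshgrid(n(0),n(1),n(2),indexing='ij'),-1).reshape(-1,3)
def box(a,b):
    L=[]
    for i in range(3):
        for v in (a[i],b[i]):
            if i==2 and v==a[2]: continue
            A=list(a);B=list(b);A[i]=B[i]=v;L.append(grid(A,B))
    return np.vstack(L)
def vmodel():
    L=[box((-.069,-.035,0),(.081,.035,.012)),box((.070,-.028,.012),(.081,.028,.072))]
    for x0,x1 in((-.055,-.03),(.03,.07)):
        g=grid((x0,-.03,0),(x1,.03,0)); g[:,2]=np.minimum(.047,.02672+abs(g[:,1]));L.append(g)
        for s in(-.03,.03): L.append(grid((x0,s,.012),(x1,s,.047)))
        for x in(x0,x1):
            e=grid((x,-.03,.012),(x,.03,.047));L.append(e[e[:,2]<=np.minimum(.047,.02672+abs(e[:,1]))])
    return np.vstack(L)
def nmodel():  # neck, frame at origin
    a=np.arange(0,2*np.pi,.04);L=[]
    for x in np.arange(-.065,.0701,.001): L.append(np.c_[np.full(a.size,x),.02*np.cos(a),.02*np.sin(a)])
    for x in np.arange(-.07,-.0649,.001): L.append(np.c_[np.full(a.size,x),.027*np.cos(a),.027*np.sin(a)])
    for r in np.arange(0,.027,.001):
        L.append(np.c_[np.full(a.size,-.07),r*np.cos(a),r*np.sin(a)])
        L.append(np.c_[np.full(a.size,.07 if r<.02 else -.065),r*np.cos(a),r*np.sin(a)])
    return np.vstack(L)
def fit(P,M,g,pitch=False):
    """g = x,y,z,yaw ; returns pose and median residual"""
    t=cKDTree(M)
    def loc(q):
        Rm=R.from_euler('ZY',[q[3],q[4] if pitch else 0]).as_matrix(); return (P-q[:3])@Rm
    def f(q): return t.query(loc(q))[0]
    s=least_squares(f,np.r_[g,0.],loss='soft_l1',f_scale=.002,diff_step=1e-3,x_scale=[.01,.01,.01,.1,.1])
    s=least_squares(f,s.x,loss='soft_l1',f_scale=.001,diff_step=1e-4,x_scale=[.01,.01,.01,.1,.1])
    return s.x,np.median(f(s.x))
def near(P,c,rad,z0,z1): return P[(np.hypot(P[:,0]-c[0],P[:,1]-c[1])<rad)&(P[:,2]>z0)&(P[:,2]<z1)]
E
python3 - <<'E'
from h import *
M=vmodel()
for n in('wrist','top','scene'):
    p=camera_params(n)
    z=np.load('w1.npz' if n=='wrist' else n+'1.npz')
    if n=='wrist': p['eye']=z['eye'];p['orientation']=z['orientation']
    P,_,_=cloud(z['d'],p); Q=near(P,(.593,.205),.1,.005,.085)
    b=[fit(Q,M,[.59,.203,0,y]) for y in(.33,)]
    x,m=b[0];print(n,'V',len(Q),x.round(4),m)
    if n!='wrist':
        Q=near(P,(.56,-.23),.09,.05,.095);print('  neck',len(Q),*fit(Q,nmodel(),[.56,-.23,.055,.162]))
E
```

```text
wrist V 5129 [0.5809 0.2031 0.0006 0.356  0.    ] 0.0006612379561154094
top V 914 [ 0.581   0.2036 -0.0014  0.3552  0.    ] 0.0012203368914143371
  neck 512 [ 0.55942911 -0.22977863  0.05395145  0.1611787   0.        ] 0.0012588178401054606
scene V 1192 [0.5844 0.2046 0.0011 0.3649 0.    ] 0.001734058199188418
  neck 802 [ 0.56246796 -0.22904548  0.05492012  0.16172311  0.        ] 0.0012174178005316802
```

The wrist view shows the V-block at (260,180) with its stop at the bottom of the picture, which is world +x. The wrist and top fits agree to within 1 mm, with a yaw of 0.356. Next I'll go over the neck.

Call:
{"api": "apply_moves", "payload": {
  "steps": [
    [[-1, 0, 0, 0, 0.169], [-1, 0.004, -0.034, -0.0065, 0], [-1, 0.004, -0.034, -0.0065, 0], [-1, 0.004, -0.034, -0.0065, 0], [-1, 0.004, -0.034, -0.0065, 0], [-1, 0.004, -0.034, -0.0065, 0], [-1, 0.004, -0.034, -0.0065, 0], [-1, 0.004, -0.034, -0.0065, 0], [-1, 0.004, -0.034, -0.0065, 0], [-1, 0.004, -0.034, -0.0065, 0], [-1, 0.004, -0.034, -0.0065, 0], [-1, 0.004, -0.034, -0.0065, 0], [-1, 0.004, -0.034, -0.0065, 0], [-1, 0, 0, 0, 0], [-1, 0, 0, 0, 0]]
  ]
}}

```text
clock: 4.97
tool_pos: [0.5456, -0.2257, 0.2028]
orientation: [-0.125, 1.567, 0.126]
ft_force: [-0.5, 0.6, 0.1]
width: 0.0916
```

```bash
cat >> h.py <<'E'
def toolrel(w):
    """world displacement of target TCP -> tool axes shift, and tool z yaw"""
    o=get_obs();T=R.from_rotvec(o['orientation']).as_matrix();return (np.asarray(w)-o['tool_pos'])@T, np.arctan2(T[1,2],T[0,2]),o,T
E
python3 - <<'E'
from h import *
p=camera_params('wrist');im,d=read_camera('wrist');cv2.imwrite('pics/w2.png',im)
P,_,_=cloud(d,p);Q=near(P,(.56,-.23),.09,.05,.095)
# drop gripper points: restrict to within 40mm of axis
x,m=fit(Q,nmodel(),[.56,-.23,.055,.161],True);print(len(Q),x.round(4),m)
s,y,o,T=toolrel([x[0],x[1],.03]);print(o['tool_pos'],s.round(4),y,o['ft_force'],T.round(3))
E
```

```text
4059 [ 5.611e-01 -2.290e-01  5.570e-02  1.607e-01  1.000e-04] 0.0005487369106023794
[ 0.54567124 -0.22553731  0.20294394] [ 0.1729 -0.0059  0.0146] 0.16059382195120106 [-0.2450823   0.34374095 -0.53573342] [[ 0.    -0.16   0.987]
 [ 0.     0.987  0.16 ]
 [-1.     0.     0.   ]]
```

View pics/w2.png

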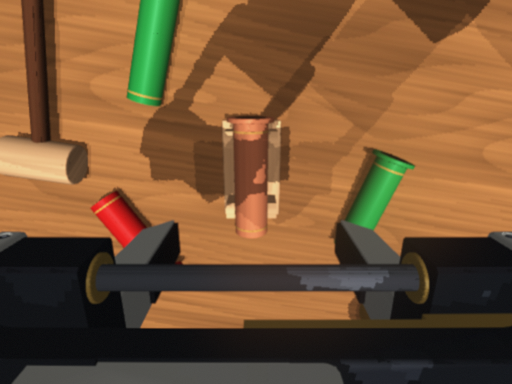

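The neck is at (252,180) with its lip at the far side of the picture; it is copper, and the green and red tubes are separate. The fit residual is 0.5 mm. Now I'll descend and grasp.

Call:
{"api": "apply_moves", "payload": {
  "steps": [
    [[-1, 0.02, -0.006, 0.0146, 0], [-1, 0.035, 0, 0, 0], [-1, 0.035, 0, 0, 0], [-1, 0.035, 0, 0, 0], [-1, 0.025, 0, 0, 0], [-1, 0.017, 0, 0, 0], [-1, 0, 0, 0, 0], [-1, 0, 0, 0, 0]]
  ]
}}

```text
clock: 6.02
tool_pos: [0.5617, -0.2307, 0.0368]
orientation: [-0.126, 1.565, 0.124]
ft_force: [-0.2, -0.0, -0.1]
width: 0.092
```

Call:
{"api": "apply_moves", "payload": {
  "steps": [
    [[0, 0, 0, 0, 0], [0, 0, 0, 0, 0], [0, 0, 0, 0, 0], [1, 0, 0, 0, 0], [1, 0, 0, 0, 0], [1, 0, 0, 0, 0], [1, 0, 0, 0, 0], [1, 0, 0, 0, 0]]
  ]
}}

```text
clock: 7.02
tool_pos: [0.5613, -0.231, 0.0364]
orientation: [-0.126, 1.566, 0.124]
ft_force: [-2.2, 1.5, 16.6]
width: 0.0166
```

```bash
python3 - <<'E'
from h import *
o=get_obs();print(o['width'],o['ft_force'],o['tool_pos'])
a,_=read_camera('wrist');p=camera_params('scene');b,d=read_camera('scene')
P,_,_=cloud(d,p);Q=near(P,(.56,-.23),.09,.05,.11);print(len(Q))
t=trace('scene','neck')
for k in t: 
    P,_,_=cloud(d,p,k['pixels']);print(k['conf'],k['at'],np.percentile(P,[5,50,95],axis=0).round(3))
c=cv2.resize(b[180:330,90:290],(400,300),interpolation=3)
cv2.imwrite('pics/c.png',np.hstack([cv2.resize(a,(400,300)),c]))
E
```

```text
0.01655446630422106 [-2.19821853  1.49465179 16.57414236] [ 0.56128226 -0.23099856  0.03636826]
403
0.96 [199.6, 256.7] [[ 0.569 -0.246  0.012]
 [ 0.605 -0.229  0.069]
 [ 0.633 -0.202  0.077]]
0.96 [194.1, 322.1] [[ 0.642 -0.419  0.024]
 [ 0.692 -0.372  0.04 ]
 [ 0.739 -0.329  0.048]]
0.84 [121.9, 263.5] [[ 0.363 -0.385  0.002]
 [ 0.432 -0.365  0.039]
 [ 0.498 -0.34   0.048]]
0.61 [233.6, 218.1] [[ 0.522 -0.09   0.017]
 [ 0.587 -0.07   0.04 ]
 [ 0.652 -0.041  0.048]]
```

View pics/c.png

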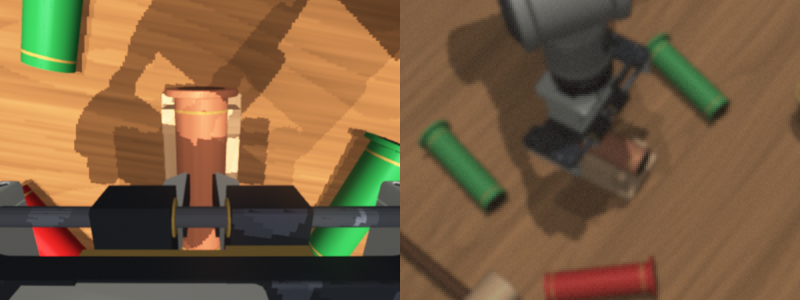

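```bash
python3 - <<'E'
from h import *
o=get_obs();T=R.from_rotvec(o['orientation']).as_matrix()
p=camera_params('wrist');im,d=read_camera('wrist')
P,r,c=cloud(d,p);Q=near(P,(.56,-.23),.09,.05,.1)
L=(P-o['tool_pos'])@T
k=(L[:,0]<.0)&(L[:,0]>-.06)&(abs(L[:,2])<.03)&(abs(L[:,1])<.08)
sat=im[r,c].max(1).astype(int)-im[r,c].min(1)
for zz in np.arange(-.06,0,.01):
    kk=k&(L[:,0]>=zz)&(L[:,0]<zz+.01); cu=kk&(sat>50); fi=kk&(sat<25)
    f=L[fi,1]
    print(round(zz,3),'copper',np.percentile(L[cu,1],[1,99]).round(4) if cu.sum()>5 else None,'grey L',f[f<0].max() if (f<0).any() else None,'R',f[f>0].min() if (f>0).any() else None,fi.sum())
k=(L[:,2]<-.012)&(abs(L[:,1])<.03)
Q2=Q[((Q-o['tool_pos'])@T)[:,2]<-.012]
x,m=fit(Q2,nmodel(),[.56,-.23,.055,.161],True);print(len(Q2),x.round(4),m)
E
```

```text
-0.06 copper [-0.0007  0.0209] grey L -0.001160206022622738 R 0.003926674079855396 455
-0.05 copper [-0.0065  0.0195] grey L -0.0018510774814987853 R 0.004622605171907958 270
-0.04 copper [-0.0131  0.0169] grey L -0.00202883411035218 R 0.004818177264299074 11
-0.03 copper [-0.0176  0.0215] grey L None R None 0
-0.02 copper None grey L None R None 0
-0.01 copper None grey L None R None 0
7267 [ 0.5608 -0.2294  0.0558  0.159  -0.0007] 0.0005172349336702937
```

Call:
{"api": "apply_moves", "payload": {
  "steps": [
    [[1, 0, 0, 0, 0], [1, 0, 0, 0, 0], [1, 0, 0, 0, 0]]
  ]
}}

```text
clock: 7.6
tool_pos: [0.5627, -0.2311, 0.0389]
orientation: [-0.127, 1.563, 0.123]
ft_force: [-2.4, 1.4, 17.4]
width: 0.0005
```

```bash
python3 - <<'E'
from h import *
p=camera_params('wrist');im,d=read_camera('wrist');o=get_obs()
print(o['ft_force'],o['ft_torque'],o['width'],o['clock'])
v=cv2.resize(im[200:360,150:370],(660,480),interpolation=3)
cv2.imwrite('pics/d.png',v)
E
```

```text
[-2.40471893  2.02492232 17.53593722] [0.45182955 0.35553777 0.02244799] 0.0007423528913883181 7.65
```

View pics/d.png

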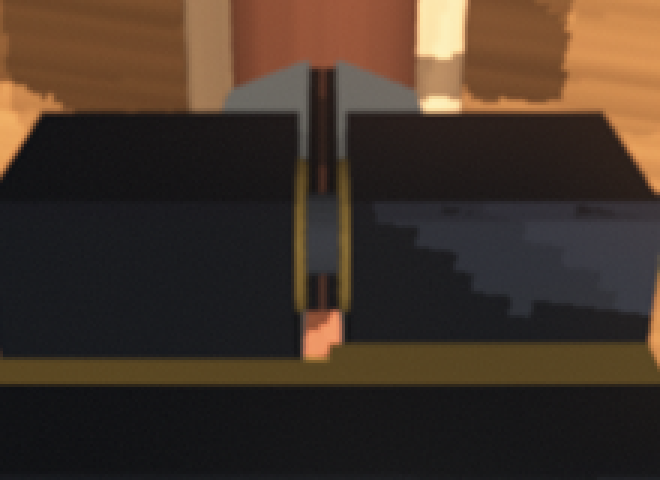

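The fingers closed above the tube: the picture shows the fingertips touching over its top, and the width is about 0. I'll back off and find the true fingertip position.

Call:
{"api": "apply_moves", "payload": {
  "steps": [
    [[1, -0.02, 0, 0, 0], [1, -0.04, 0, 0, 0], [-1, -0.04, 0, 0, 0], [-1, -0.02, 0, 0, 0], [-1, 0, 0, 0, 0], [-1, 0, 0, 0, 0], [-1, 0, 0, 0, 0], [-1, 0, 0, 0, 0]]
  ]
}}

```text
clock: 8.65
tool_pos: [0.5605, -0.2304, 0.1546]
orientation: [-0.124, 1.569, 0.126]
ft_force: [-0.2, 0.0, 0.2]
width: 0.056
```

```bash
python3 - <<'E'
from h import *
p=camera_params('wrist');im,d=read_camera('wrist');o=get_obs()
print(o['tool_pos'],o['ft_force'],o['width'],o['joint_positions'])
T=R.from_rotvec(o['orientation']).as_matrix();print(T.round(3))
P,r,c=cloud(d,p);L=(P-o['tool_pos'])@T
sat=im[r,c].max(1).astype(int)-im[r,c].min(1)
g=(abs(L[:,2])<.03)&(abs(L[:,1])>.035)&(abs(L[:,1])<.08)&(P[:,2]>.03)&(sat<25)
for s in(-1,1):
    k=g&(s*L[:,1]>0);print('finger',s,k.sum(),np.percentile(L[k],[0,5,50,95,99,100],axis=0).round(4).tolist())
Q=near(P,(.56,-.23),.09,.05,.095);x,m=fit(Q,nmodel(),[.56,-.23,.055,.161],True);print(len(Q),x.round(4),m)
k=P[:,2]<.01;print('bench',np.median(P[k,2]))
cv2.imwrite('pics/e.png',im)
E
```

```text
[ 0.56065176 -0.23048846  0.1548534 ] [ 0.22325729 -0.6874342  -0.12373313] 0.06011060969434598 [-5.16490179e-01  5.19699776e-01  1.34145509e+00  1.30470442e-04
  1.28169423e+00 -2.24645307e+00]
[[-0.001 -0.158  0.987]
 [ 0.001  0.987  0.158]
 [-1.     0.001 -0.001]]
finger -1 11031 [[-0.1503, -0.0794, -0.03], [-0.1476, -0.0777, -0.0288], [-0.1269, -0.0483, -0.0252], [-0.1045, -0.0362, -0.0098], [-0.0572, -0.0352, -0.0029], [-0.0442, -0.035, 0.0032]]
finger 1 9635 [[-0.1471, 0.035, -0.03], [-0.1456, 0.0362, -0.029], [-0.1384, 0.0476, -0.0256], [-0.0724, 0.0752, -0.0116], [-0.0528, 0.0799, -0.0096], [-0.0424, 0.08, -0.0021]]
5514 [ 0.5609 -0.2291  0.0557  0.1598  0.001 ] 0.0005224876386482286
bench 0.0009255060881347421
```

View pics/e.png

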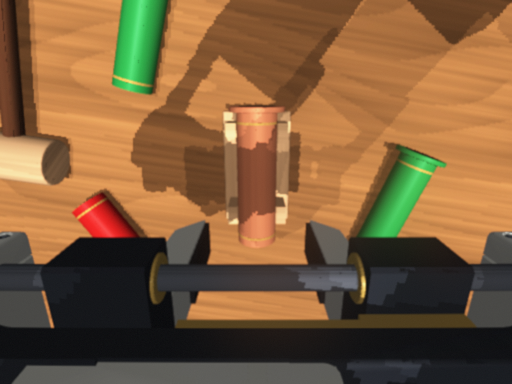

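The neck hasn't moved; it is at (257,180) with the cradle intact. The visible fingertips end about 40 mm above the reported TCP. The contact heights agree: the closed tips rode on the tube top at z=0.0757 while TCP read 0.0389, an offset of about 37 mm. I'll open fully, measure the tips again, then descend further while watching the force.

Call:
{"api": "apply_moves", "payload": {
  "steps": [
    [[-1, 0.03, 0.0015, 0.0005, 0], [-1, 0.03, 0, 0, 0], [-1, 0, 0, 0, 0], [-1, 0, 0, 0, 0], [-1, 0, 0, 0, 0]]
  ]
}}

```text
clock: 9.32
tool_pos: [0.562, -0.2295, 0.0971]
orientation: [-0.126, 1.565, 0.124]
ft_force: [-0.2, -0.2, 0.2]
width: 0.0915
```

```bash
python3 - <<'E'
from h import *
p=camera_params('wrist');im,d=read_camera('wrist');o=get_obs()
print(o['tool_pos'],o['ft_force'],o['width'])
T=R.from_rotvec(o['orientation']).as_matrix()
P,r,c=cloud(d,p);L=(P-o['tool_pos'])@T
sat=im[r,c].max(1).astype(int)-im[r,c].min(1)
g=(abs(L[:,2])<.03)&(abs(L[:,1])>.035)&(abs(L[:,1])<.08)&(sat<25)&(L[:,0]>-.06)&(P[:,2]>.08)
for s in(-1,1):
    k=g&(s*L[:,1]>0);print('finger',s,k.sum(),np.percentile(L[k],[0,5,50,95,100],axis=0).round(4).tolist())
    q=L[k];q=q[np.argsort(q[:,0])[-8:]];print(q.round(4).tolist())
E
```

```text
[ 0.56187443 -0.22943023  0.09697964] [-0.01987026  1.40653054  0.08388543] 0.09176198353400251
finger -1 727 [[-0.06, -0.0605, -0.0123], [-0.059, -0.058, -0.0117], [-0.0517, -0.0462, -0.0101], [-0.0417, -0.0442, 0.0045], [-0.0377, -0.0439, 0.0078]]
[[-0.0403, -0.0464, -0.0106], [-0.0402, -0.0469, -0.0118], [-0.0401, -0.0446, 0.0021], [-0.0401, -0.047, -0.0112], [-0.0398, -0.0449, -0.0098], [-0.0395, -0.0466, -0.0109], [-0.0382, -0.0481, -0.0109], [-0.0377, -0.0467, -0.0095]]
finger 1 725 [[-0.06, 0.0465, -0.0123], [-0.0592, 0.0468, -0.0118], [-0.0521, 0.049, -0.0102], [-0.0423, 0.0607, 0.0043], [-0.0383, 0.0633, 0.0073]]
[[-0.0403, 0.0512, -0.0114], [-0.0403, 0.0506, -0.0113], [-0.0403, 0.0496, -0.0107], [-0.0402, 0.0491, -0.01], [-0.04, 0.0474, -0.01], [-0.0397, 0.0481, -0.0098], [-0.0386, 0.05, -0.0112], [-0.0383, 0.0496, -0.0098]]
```

Call:
{"api": "apply_moves", "payload": {
  "steps": [
    [[-1, 0.03, 0, 0, 0], [-1, 0.03, 0, 0, 0], [-1, 0.015, 0, 0, 0], [-1, 0.01, 0, 0, 0], [-1, 0, 0, 0, 0], [-1, 0, 0, 0, 0]]
  ]
}}

```text
clock: 10.12
tool_pos: [0.5618, -0.2294, 0.0116]
orientation: [-0.126, 1.566, 0.124]
ft_force: [0.4, -0.5, 0.1]
width: 0.0914
```

Call:
{"api": "apply_moves", "payload": {
  "steps": [
    [[-1, 0.005, 0, 0, 0], [-1, 0.006, 0, 0, 0], [-1, 0, 0, 0, 0], [-1, 0, 0, 0, 0]]
  ]
}}

```text
clock: 10.62
tool_pos: [0.5611, -0.229, -0.0005]
orientation: [-0.125, 1.567, 0.125]
ft_force: [-0.9, 0.0, 0.3]
width: 0.0916
```

There is no contact at TCP z = -0.0005, which confirms the tip offset. Closing now.

Call:
{"api": "apply_moves", "payload": {
  "steps": [
    [[1, 0, 0, 0, 0], [1, 0, 0, 0, 0], [1, 0, 0, 0, 0], [1, 0, 0, 0, 0], [1, 0, 0, 0, 0], [1, 0, 0, 0, 0], [1, 0, 0, 0, 0], [1, 0, 0, 0, 0]]
  ]
}}

```text
clock: 11.62
tool_pos: [0.5617, -0.2304, 0.0001]
orientation: [-0.127, 1.566, 0.123]
ft_force: [-1.5, -5.6, 0.4]
width: 0.0393
```

Call:
{"api": "apply_moves", "payload": {
  "steps": [
    [[1, -0.01, 0, 0, 0], [1, -0.02, 0, 0, 0], [1, -0.03, 0, 0, 0], [1, -0.03, 0, 0, 0], [1, -0.03, 0, 0, 0], [1, 0, 0, 0, 0], [1, 0, 0, 0, 0], [1, 0, 0, 0, 0]]
  ]
}}

```text
clock: 12.62
tool_pos: [0.5602, -0.2284, 0.1178]
orientation: [-0.123, 1.57, 0.127]
ft_force: [-0.4, 0.2, -1.8]
width: 0.0395
```

```bash
cat > held.py <<'E'
from h import *
p=camera_params('wrist');im,d=read_camera('wrist');o=get_obs()
T=R.from_rotvec(o['orientation']).as_matrix();tp=o['tool_pos']
P,r,c=cloud(d,p);L=(P-tp)@T
k=(L[:,2]<-.015)&(L[:,2]>-.09)&(abs(L[:,1])<.03)&(L[:,0]<-.025)&(L[:,0]>-.095)
sat=im[r,c].max(1).astype(int)-im[r,c].min(1)
Q=P[k&(sat>25)]
c0=tp+T@np.array([-.056,0,0])
x,m=fit(Q,nmodel(),[*c0,np.arctan2(T[1,2],T[0,2])],True)
print('n',len(Q),'neck pose',x.round(4),'res',round(m,5),'neck in tool',((x[:3]-tp)@T).round(4),'toolyaw',np.arctan2(T[1,2],T[0,2]).round(4))
print(tp,o['ft_force'],o['ft_torque'],o['width'],o['clock'])
V=np.array([.581,.2031,.0556]);yv=.356
th=yv-x[3];ce=np.array([np.cos(yv),np.sin(yv),0]);n=np.array([-ce[1],ce[0],0])
e=x[:3]-V;print('neck in seat',(e@ce).round(4),(e@n).round(4),e[2].round(4),'yaw err',(-th).round(4),'pitch',x[4].round(4))
cv2.imwrite('pics/held.png',im)
E
python3 held.py
```

```text
n 11157 neck pose [ 0.5596 -0.227   0.1736  0.1639  0.0022] res 0.00051 neck in tool [-0.0556  0.0018 -0.0007] toolyaw 0.1592
[ 0.56039497 -0.22855251  0.11803768] [ 0.43488535  0.26122149 -2.43840945] [ 0.05933662  0.03625712 -0.06041982] 0.039223612409147915 12.675
neck in seat -0.17 -0.3956 0.118 yaw err -0.1921 pitch 0.0022
```

View pics/held.png

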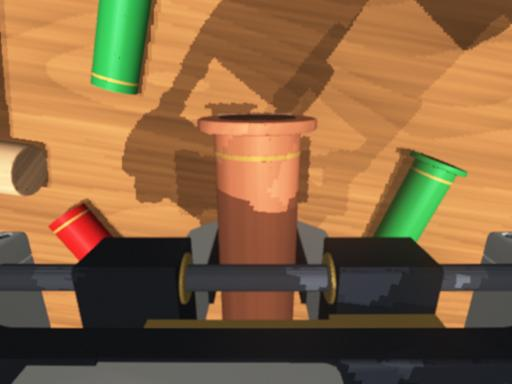

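The neck is held at (257,210), centred between the pads with the lip toward the camera. Carrying it over the V-block now.

Call:
{"api": "apply_moves", "payload": {
  "steps": [
    [[1, 0, 0, 0, -0.096], [1, 0, 0, 0, -0.096], [1, 0.002, 0.018, 0.007, 0], [1, 0.004, 0.032, 0.013, 0], [1, 0.004, 0.034, 0.0135, 0], [1, 0.004, 0.034, 0.0135, 0], [1, 0.004, 0.034, 0.0135, 0], [1, 0.004, 0.034, 0.0135, 0], [1, 0.004, 0.034, 0.0135, 0], [1, 0.004, 0.034, 0.0135, 0], [1, 0.004, 0.034, 0.0135, 0], [1, 0.004, 0.034, 0.0135, 0], [1, 0.004, 0.034, 0.0135, 0], [1, 0.004, 0.032, 0.013, 0], [1, 0.002, 0.0085, 0.0035, 0], [1, 0, 0, 0, 0], [1, 0, 0, 0, 0]]
  ]
}}

```text
clock: 14.8
tool_pos: [0.573, 0.1967, 0.0716]
orientation: [-0.275, 1.554, 0.274]
ft_force: [0.0, -0.6, -3.2]
width: 0.0392
```

```bash
python3 held.py
```

```text
n 11142 neck pose [ 0.5721  0.1981  0.1275  0.3524 -0.001 ] res 0.00051 neck in tool [-0.0557  0.0018 -0.0004] toolyaw 0.3496
[0.57316116 0.19657663 0.07174009] [-0.23684298 -0.74220187 -1.25877661] [ 0.0999467   0.03643113 -0.0406476 ] 0.03934514302717995 14.85
neck in seat -0.01 -0.0016 0.0719 yaw err -0.0036 pitch -0.001
```

Call:
{"api": "apply_moves", "payload": {
  "steps": [
    [[1, 0, 0.0016, 0, -0.004], [1, 0.02, 0, 0, 0], [1, 0.02, 0, 0, 0], [1, 0.015, 0, 0, 0], [1, 0.006, 0, 0, 0], [1, 0, 0, 0, 0], [1, 0, 0, 0, 0]]
  ]
}}

```text
clock: 15.72
tool_pos: [0.5731, 0.1992, 0.0113]
orientation: [-0.279, 1.551, 0.279]
ft_force: [0.2, 0.2, -3.1]
width: 0.0393
```

```bash
python3 held.py
```

```text
n 11117 neck pose [ 0.5722  0.2006  0.0672  0.3577 -0.002 ] res 0.00051 neck in tool [-0.0558  0.0016 -0.0003] toolyaw 0.3552
[0.57309857 0.19925798 0.01139471] [-0.25504911  0.90699333 -1.45752766] [ 0.04582008 -0.00243373 -0.05092217] 0.03988686880936125 15.775
neck in seat -0.0091 0.0007 0.0116 yaw err 0.0017 pitch -0.002
```

Call:
{"api": "apply_moves", "payload": {
  "steps": [
    [[1, 0.003, -0.0005, 0.0035, 0], [1, 0.003, 0, 0.0035, 0], [1, 0, 0, 0, 0], [1, 0, 0, 0, 0]]
  ]
}}

```text
clock: 16.27
tool_pos: [0.5792, 0.2011, 0.0045]
orientation: [-0.279, 1.553, 0.279]
ft_force: [0.5, -0.1, -2.0]
width: 0.0392
```

Call:
{"api": "apply_moves", "payload": {
  "steps": [
    [[1, 0, 0, 0.001, 0], [1, 0, 0, 0.001, 0], [1, 0, 0, 0, 0], [1, 0, 0, 0, 0]]
  ]
}}

```text
clock: 16.77
tool_pos: [0.5812, 0.2018, 0.0046]
orientation: [-0.279, 1.553, 0.279]
ft_force: [-0.7, 0.3, -2.0]
width: 0.0394
```

```bash
python3 held.py
```

```text
n 11106 neck pose [ 0.5803  0.2032  0.0605  0.3583 -0.0013] res 0.0005 neck in tool [-0.0559  0.0016 -0.0003] toolyaw 0.3552
[0.5811426  0.20178189 0.00463199] [ 0.2355825  -0.18507798 -1.61505144] [ 0.05180431  0.01100496 -0.00365991] 0.039265742995208894 16.825
neck in seat -0.0007 0.0003 0.0049 yaw err 0.0023 pitch -0.0013
```

No stop contact yet. I'll feel for it in small steps.

Call:
{"api": "apply_moves", "payload": {
  "steps": [
    [[1, 0, 0, 0.001, 0], [1, 0, 0, 0, 0], [1, 0, 0, 0, 0]]
  ]
}}

```text
clock: 17.2
tool_pos: [0.5821, 0.2021, 0.0046]
orientation: [-0.279, 1.553, 0.279]
ft_force: [-0.3, -0.6, -2.6]
width: 0.039
```

Call:
{"api": "apply_moves", "payload": {
  "steps": [
    [[1, 0, 0, 0.001, 0], [1, 0, 0, 0, 0], [1, 0, 0, 0, 0]]
  ]
}}

```text
clock: 17.58
tool_pos: [0.5822, 0.2022, 0.0044]
orientation: [-0.279, 1.555, 0.279]
ft_force: [-5.1, -1.6, -0.2]
width: 0.0392
```

Call:
{"api": "apply_moves", "payload": {
  "steps": [
    [[1, 0.002, 0, -0.0006, 0], [1, 0.0015, 0, 0, 0], [1, 0, 0, 0, 0], [1, 0, 0, 0, 0]]
  ]
}}

```text
clock: 18.08
tool_pos: [0.5822, 0.2022, 0.001]
orientation: [-0.279, 1.553, 0.279]
ft_force: [-3.3, -2.1, -0.5]
width: 0.0389
```

Call:
{"api": "apply_moves", "payload": {
  "steps": [
    [[1, 0.001, 0, 0, 0], [1, 0, 0, 0, 0], [1, 0, 0, 0, 0]]
  ]
}}

```text
clock: 18.45
tool_pos: [0.5823, 0.2021, 0.0005]
orientation: [-0.279, 1.553, 0.279]
ft_force: [-5.5, -2.3, 2.9]
width: 0.0392
```

Call:
{"api": "apply_moves", "payload": {
  "steps": [
    [[1, 0.001, 0, 0, 0], [1, 0, 0, 0, 0], [1, 0, 0, 0, 0]]
  ]
}}

```text
clock: 18.82
tool_pos: [0.5823, 0.202, 0.0004]
orientation: [-0.279, 1.553, 0.279]
ft_force: [-8.0, -3.8, 9.0]
width: 0.0391
```

Call:
{"api": "apply_moves", "payload": {
  "steps": [
    [[1, 0, 0, -0.001, 0], [1, 0, 0, 0, 0], [1, 0, 0, 0, 0]]
  ]
}}

```text
clock: 19.2
tool_pos: [0.5824, 0.2021, 0.0004]
orientation: [-0.279, 1.55, 0.279]
ft_force: [-4.4, -1.8, 7.3]
width: 0.0397
```

```bash
python3 held.py
```

```text
n 11102 neck pose [ 0.5814  0.2034  0.0563  0.3586 -0.005 ] res 0.0005 neck in tool [-0.0559  0.0015 -0.0004] toolyaw 0.3556
[5.82410846e-01 2.02083293e-01 4.13139889e-04] [-5.287003   -1.88645568  5.72933233] [-0.2357192   0.76753241  0.07331613] 0.03958066983004276 19.25
neck in seat 0.0005 0.0001 0.0007 yaw err 0.0026 pitch -0.005
```

Call:
{"api": "apply_moves", "payload": {
  "steps": [
    [[1, 0, 0, -0.001, 0], [1, 0.0008, 0, 0, 0], [1, 0, 0, 0, 0], [1, 0, 0, 0, 0]]
  ]
}}

```text
clock: 19.75
tool_pos: [0.5827, 0.2016, -0.0001]
orientation: [-0.278, 1.548, 0.278]
ft_force: [-0.5, -2.0, 8.8]
width: 0.0392
```

```bash
python3 held.py
```

```text
n 11159 neck pose [ 0.5816  0.203   0.0559  0.3574 -0.0029] res 0.0005 neck in tool [-0.056   0.0016 -0.0003] toolyaw 0.355
[ 5.82699462e-01  2.01631849e-01 -9.10480023e-05] [-0.30331493 -1.97885204  8.64467128] [-0.22533628  0.0967009   0.02348676] 0.039089180015533256 19.8
neck in seat 0.0005 -0.0003 0.0003 yaw err 0.0014 pitch -0.0029
```

Call:
{"api": "apply_moves", "payload": {
  "steps": [
    [[1, 0.0006, -0.0004, 0, 0], [1, 0, 0, 0, 0], [1, 0, 0, 0, 0], [1, 0, 0, 0, 0], [1, 0, 0, 0, 0], [1, 0, 0, 0, 0], [1, 0, 0, 0, 0], [1, 0, 0, 0, 0]]
  ]
}}

```text
clock: 20.8
tool_pos: [0.5828, 0.2016, -0.0002]
orientation: [-0.278, 1.548, 0.278]
ft_force: [-1.9, -1.9, 11.0]
width: 0.0391
```

```bash
python3 held.py; python3 held.py; python3 - <<'E'
from h import *
z=np.load('top1.npz')
p=camera_params('top');im,d=read_camera('top')
P0,_,_=cloud(z['d'],p);P,_,_=cloud(d,p)
for n,c,r in(('cup',(.765,.005),.06),('mallet',(.568,-.492),.08),('pot',(.575,.445),.08)):
    print(n,*[near(q,c,r,.03,.1).mean(0).round(4) for q in(P0,P)])
E
```

```text
n 11185 neck pose [ 0.5816  0.2029  0.0558  0.3572 -0.0014] res 0.00051 neck in tool [-0.056   0.0016 -0.0004] toolyaw 0.3548
[ 5.82781325e-01  2.01590310e-01 -1.85132401e-04] [-2.22512967 -1.26268748 11.22672314] [-0.0976757   0.42204184 -0.13746344] 0.03953126803611206 20.85
neck in seat 0.0005 -0.0004 0.0002 yaw err 0.0012 pitch -0.0014
n 11172 neck pose [ 0.5816  0.203   0.0558  0.3582 -0.0015] res 0.00051 neck in tool [-0.056   0.0017 -0.0003] toolyaw 0.3548
[ 5.82782408e-01  2.01584618e-01 -2.02399361e-04] [-1.35049011 -1.51222471 10.84576942] [-0.07261259  0.41608407 -0.07480057] 0.03942179662809265 20.9
neck in seat 0.0005 -0.0003 0.0002 yaw err 0.0022 pitch -0.0015
cup [0.7656 0.0041 0.059 ] [0.7653 0.004  0.0589]
mallet [ 0.5749 -0.4927  0.0429] [ 0.5752 -0.4928  0.0428]
pot [0.5737 0.4474 0.0555] [0.5737 0.4478 0.0558]
```

The neck is seated and steady at about 11 N down, and the bystanders haven't moved. Handing in.

```bash
python3 -c "
from workcell import *
print(hand_in())"
```

```text
the job is handed in; nothing more can be done
None
```

I lifted the copper neck out of its cradle and laid it in the V-block, plain end against the stop and lip overhanging the open end. I handed it in while still holding it pressed down. `hand_in()` gives no verdict, so success is judged only from my own checks.

**First grasp failed:** the fingers closed above the tube, because the real fingertips sit about 37 to 40 mm short of the reported TCP. The tips pressed on the tube with about 17 N, but the neck stayed in place in the cradle. I measured the offset from the contact heights and the wrist camera, went lower, and the second grasp held at a 39 mm opening.

**Last checks before handing in:**

| Check | Measured | Limit |
|---|---|---|
| Along the V (x) | +0.5 mm | ±5 mm |
| Sideways (y) | -0.3 mm | ±3 mm |
| Height (z) | +0.2 mm | ±3 mm |
| Yaw error | about 0.002 rad | 0.04 rad total angle |
| Pitch | about -0.0015 rad | 0.04 rad total angle |
| Downward push | about 11 N, steady | 8–15 N suggested |

- **Stop contact:** I felt the stop as a contact of about 5 N along the axis, then eased off before pressing down.
- **Load on each side:** I estimate roughly 8 to 10 N per side of the V from the wrist force. I could not measure the two sides separately, and a small sideways force of about 1 to 2 N remained.
- **Bystanders:** the cup, mallet and sugar pot were within 0.5 mm of where they started.
- **Time:** the clock stood at about 21 s of the 48 s allowed.
- **Camera disagreement:** the scene camera disagreed with the wrist and top cameras by 3 to 4 mm on the V-block, so I used the wrist camera's values.

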